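Find the full spool canister by weight and present it to the code reader

TASK

Two closed canisters that look the same stand in the two nests of the aluminium plate: one holds a full bonding-wire spool, the other only an empty core. Lift the left-hand canister (left as the robot sees it) clear of its nest, hold it a moment to feel its weight and set it back in its nest, then lift the right-hand one clear and weigh it in the same way. Finish while holding the heavier canister in the gripper, upright, still and centred over the round window of the code reader, its underside about 60 mm above the window and touching nothing, while the lighter one stands in its own nest; do not touch the reader, tip a canister or disturb the other things on the bench.

Things in the scene. Friction and masses are not known exactly. Their poses are not given: they have to be found in the camera images.
- can_a_mid (a point): closed upright spool canister, the left-hand one: round, 48 mm diameter, 70 mm tall, grey body with a 12 mm white ribbed cap that is fixed on. Smooth straight sides, grip it across any diameter. It starts in the left-hand (+y) nest, its lower 10 mm in the pocket. Point: its centre, half-way up (35 mm above its underside); z is its axis, up.
- can_b_mid (a point): closed upright spool canister, the right-hand one: round, 48 mm diameter, 70 mm tall, grey body with a 12 mm white ribbed cap that is fixed on. Smooth straight sides, grip it across any diameter. It starts in the right-hand (-y) nest, its lower 10 mm in the pocket. Point: its centre, half-way up (35 mm above its underside); z is its axis, up.
- can_a: the left-hand canister; origin at the centre of its underside. It weighs either 1.4 to 1.8 N (empty core inside) or 4 to 6 N (full spool inside); nothing outside shows which. The contents sit centrally with about 2.5 mm of side play.
- can_b: the right-hand canister; origin at the centre of its underside. It weighs either 1.4 to 1.8 N (empty core inside) or 4 to 6 N (full spool inside); nothing outside shows which. The contents sit centrally with about 2.5 mm of side play.
- rack: nest plate, aluminium, fixed to the bench, 84 x 210 x 16 mm (x, y, z), with two round pockets 130 mm apart centre to centre along its y axis. Each pocket is 53 mm across, 10 mm deep, its floor 6 mm above the bench. Origin: centre of its underside.
- home_a (a point): centre of the left-hand canister when it is seated in the left-hand nest (41 mm above the bench, 25 mm above the plate's top); fixed in the plate.
- home_b (a point): the same for the right-hand canister and nest.
- reader: code reader, fixed to the bench: grey housing 100 x 120 mm, 37 mm high, with a black round bezel 72 mm across on top, 41 mm above the bench, with a round glass window facing up. Origin: centre of its underside.
- window (a point): centre of the reader's window, on its top face, 41 mm above the bench; z is up.
- setup_block: bystander, leave alone: small steel height-setting block with a pin on top, 28 x 40 x 32 mm; origin under its centre.
- strip_carrier: bystander, leave alone: flat lead strip on a carrier with a black tab, 38 x 90 x 9 mm; origin under its centre.
- eraser: bystander, leave alone: eraser block in a sleeve, 23 x 44 x 12 mm; origin under its centre.
- clip_box: bystander, leave alone: blue box of clips, 44 x 70 x 30 mm; origin under its centre.

How it is judged:
By the outcome, as a careful person would: the job done as asked, in the order asked, and still so for the second after the job is handed in, while the arm keeps its last pose, push and grip.
It also fails if it takes over 54 s, if anything falls off the work surface, if the arm or the gripper's body presses on something with over 40 N, if the wrist force passes 120 N, or if a joint passes its speed limit or range.

ROBOT

A 7-joint arm with a two-finger parallel gripper is mounted at the origin on the work surface; the furniture and walls round the work are solid. World frame = base frame: x ahead of the robot, y to its left, z up, the work surface at z = 0. Lengths are in m, angles in rad, forces in N, time in s.
With the tool pointing down it reaches from about 0.425 to 0.8 m from the base axis. Payload 8.3 kg.
Tool frame: the origin (TCP) lies on the centre line of the jaws, within the pads' length; the fingertips stand 14 mm ahead of it and the grasp point (between the pads) lies 5 mm behind it; z points along the fingers, x is the direction in which the jaws open and shut, and the axes are right-handed (so a half turn about z gives the same grasp; the last joint's range is limited). The gripper opens to 85 mm and grips with 20 to 120 N. Pads are 22 mm wide; open, the fingers measure 114 mm over their backs; the gripper's body (76 mm by 85 mm) begins 54 mm behind the grasp point. The pads swing forward as they close: fully open they stand 13 mm farther back than shut.
Start: joints at [-1.289, 0.383, 0.016, 1.37, -0.006, 1.388, -0.046], TCP at [0.211, 0.588, 0.245] pointing down, gripper open.
Joint ranges: [-2.95, 2.95], [-0.25, 2.06], [-1.52, 1.56], [0.18, 2.33], [-1.44, 4.58], [0.02, 2.06], [-3.01, 3.01]. Speed limits (rad/s): [2.39, 2.39, 3.01, 3.01, 3.14, 3.14, 3.14].

INTERFACE

Orientations are given as a rotation vector (axis times angle).
In Python, from bench import ctrl gives the robot as it stands. The module is installed in compiled form; this text tells all that it offers.
- The arm moves only by the tool jog_arm, never from a script. Its argument "rows" is a list of rows, each an object with "offset": the shift along the tool's x, y, z normalised to -1 to 1, where 1 is 300 mm, a list of three; "dr": the turn, a rotation vector about the tool's x, y, z normalised to -1 to 1, where 1 is pi/4 rad, a list of three; "jaw": the closure, from 0 (fully open) to 1 (shut). A call has 1 to 8 rows; each row is the pose to reach, as a shift and turn from the pose commanded when the call began, along the tool's axes at that moment; what a row does not reach only later rows make up. A row lasts 1/8 s, in which the tool goes at most 62.5 mm and 10.7 degrees, less where a joint would pass 70% of its speed; a pose out of reach is approached as far as the arm can. A call with a number of a shift or a turn outside -1 to 1 is refused whole. A call with a gripper value outside its range is refused whole. The fingers move at their own pace and stop on an object; the grip force is fixed at half the most. Time passes only in rows, so rows that repeat a pose let the fingers close. It gives the time, the measured TCP pose, the force and the opening at its end, in the units of the state.
- ctrl.get_obs(): the state, without advancing time (a new reading comes with each control period).
- ctrl.get_image(name): name is "scene" or "top"; returns (picture, depth): 420x560x3 uint8, red, green, blue; 420x560 float32, m along the optical axis (not along the pixel's ray), 0 where there is no reading.
- ctrl.get_calibration(name): a dict with "fx", "fy", "cx", "cy" (pixels), "R" (3x3) and "t" (3): a world point X has camera coordinates R X + t. Camera axes: x right, y down, z forward; pixel columns grow to the right and rows downward; lengths in m; the calibration is good to about 2 mm. A picture is of the moment at which its call begins. get_calibration takes no time and is no camera call.
- ctrl.hand_in(): hands the job in, once; it reports no verdict.
The state is a dict: "time": time; "qpos": joint angles; "qd": joint speeds; "tau": joint torques, N m; "tool_pos": TCP position; "ee_rot": TCP orientation; "contact_force": force on the tool from outside, world axes, zero at the start; "wrist_torque": the same for the moment, N m; "finger_gap": finger opening in m.
Only numpy, scipy, OpenCV 4.12 (cv2) and the standard library are available. Lean on these libraries where they do the work, as an engineer would, in place of code of your own. Each camera call takes 0.05 s, during which the arm holds its last target.

## Working session

There is one attempt and no reset: what is moved stays moved. The work goes in short steps, Python scripts to look and compute and a tool call to move; the robot and the scene stay as the last step left them, time stands still between calls to the robot, and variables do not carry over. Pictures are saved under pics/ and viewed, and the job is handed in when it is done.

Besides the shell and the picture viewer there is one more tool, called after ">>>" as a command line: name --argument value ..., lists and objects as JSON in quotes. jog_arm: Moves the arm, as the interface text tells. Scaled input: -1 to 1 covers 300 mm each way for a shift and pi/4 rad each way for a turn. Its arguments: {"type":"object","properties":{"rows":{"type":"array"}},"required":["rows"]}

```bash
mkdir -p pics; ls
python3 - <<'E'
from bench import ctrl
import cv2,numpy as np
o=ctrl.get_obs()
for k,v in o.items(): print(k,np.round(v,4))
for n in("scene","top"):
    p,d=ctrl.get_image(n); cv2.imwrite(f"pics/{n}0.png",p[:,:,::-1]); np.savez(f"{n}0.npz",p=p,d=d)
    c=ctrl.get_calibration(n); print(n,{k:np.round(v,4).tolist() for k,v in c.items()})
E
```

```text
pics
time 0.0
qpos [-1.2889  0.3842  0.0164  1.3712 -0.0063  1.3882 -0.0465]
qd [-0.0011 -0.0013 -0.0006 -0.0009 -0.0014 -0.0009  0.0003]
tau [-1.00000e-04 -6.27603e+01  8.44400e-01 -3.71814e+01  1.67000e-02
  1.44000e-02  0.00000e+00]
tool_pos [0.2111 0.5878 0.2443]
ee_rot [ 2.5686e+00  1.8069e+00 -2.4000e-03]
contact_force [-0.6814  0.8129 -0.1014]
wrist_torque [-0.0304 -0.0127 -0.0181]
finger_gap 0.0855
scene {'fx': 388.378, 'fy': 388.378, 'cx': 274.3441, 'cy': 219.7448, 'R': [[0.7413, -0.6708, 0.0215], [-0.4488, -0.5193, -0.7273], [0.499, 0.5295, -0.686]], 't': [-0.3336, 0.2428, 0.7176]}
top {'fx': 514.9673, 'fy': 514.9673, 'cx': 270.3303, 'cy': 209.168, 'R': [[-0.0155, -0.9997, -0.0181], [-0.9989, 0.0163, -0.044], [0.0443, 0.0174, -0.9989]], 't': [0.0198, 0.4393, 1.1703]}
```

View pics/scene0.png

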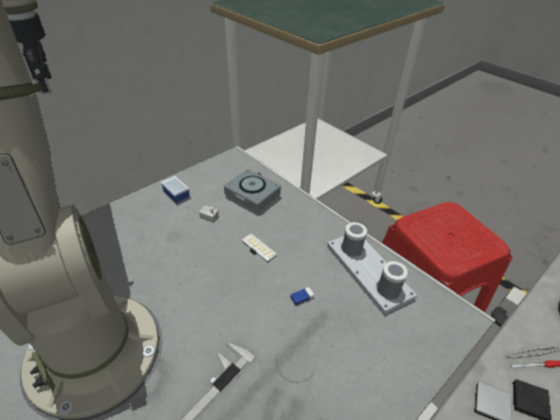

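View pics/top0.png

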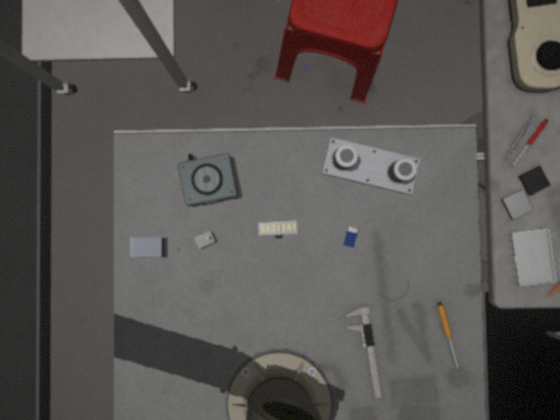

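The top view has +x up and +y left. The left canister is at about (346,156), the right one at (404,170), both on the plate, and the reader is at about (207,179). The clip box is at (147,247), the block at (204,239), the strip at (278,228) and the eraser at (350,237). Next I measure positions.

```bash
cat > h.py <<'E'
from bench import ctrl
import cv2,numpy as np
def cloud(n,d):
    c=ctrl.get_calibration(n); v,u=np.indices(d.shape)
    P=np.stack([(u-c["cx"])/c["fx"]*d,(v-c["cy"])/c["fy"]*d,d],-1)
    return (P-np.array(c["t"]))@np.array(c["R"])
def ray(n,u,v,z):
    c=ctrl.get_calibration(n);R=np.array(c["R"]);o=-R.T@np.array(c["t"])
    r=R.T@np.array([(u-c["cx"])/c["fx"],(v-c["cy"])/c["fy"],1]); return o+r*(z-o[2])/r[2]
E
python3 - <<'E'
from h import *
for n in("top","scene"):
    f=np.load(n+"0.npz");p,d=f["p"],f["d"];W=cloud(n,d);z=W[...,2];ok=(d>0)&(W[...,0]>.25)&(W[...,0]<.95)&(abs(W[...,1])<.5)
    m=ok&(abs(z)<.004);print(n,"bench z",np.median(z[ok&(abs(z)<.02)]))
    for name,lo,hi in(("cap",.066,.086),("rack",.011,.021),("reader",.030,.046),("any",.006,.2)):
        m=(ok&(z>lo)&(z<hi)).astype(np.uint8);k,l,s,c=cv2.connectedComponentsWithStats(m)
        for i in range(1,k):
            if s[i,4]<40: continue
            q=W[l==i];mm=np.zeros_like(m);mm[l==i]=1
            ct=max(cv2.findContours(mm,0,2)[0],key=len);
            pts=np.float32([ray(n,*x[0],np.median(q[:,2]))[:2] for x in ct])
            print(name,s[i].tolist(),"med",np.round(np.median(q,0),4),"circ",np.round(cv2.minEnclosingCircle(pts)[0],4),round(cv2.minEnclosingCircle(pts)[1],4),"rect",np.round(np.hstack([np.r_[a] for a in cv2.minAreaRect(pts)]),3))
E
```

```text
top bench z -0.0010659038231398883
cap [120, 0, 15, 6, 64] med [0.8992 0.3217 0.0752] circ [0.9008 0.3219] 0.0161 rect [0.899 0.322 0.011 0.032 3.911]
cap [335, 145, 23, 23, 398] med [ 0.5492 -0.1545  0.0756] circ [ 0.5496 -0.1543] 0.0247 rect [ 0.549 -0.155  0.048  0.048 25.221]
cap [393, 158, 24, 23, 408] med [ 0.5187 -0.2801  0.0754] circ [ 0.5181 -0.2798] 0.0253 rect [ 5.190e-01 -2.800e-01  4.800e-02  4.800e-02  6.206e+01]
rack [481, 0, 6, 59, 115] med [ 0.8481 -0.4813  0.0165] circ [ 0.8457 -0.48  ] 0.0678 rect [ 0.846 -0.482  0.136  0.009  0.498]
rack [482, 60, 9, 125, 257] med [ 0.6308 -0.4809  0.0166] circ [ 0.6308 -0.4795] 0.1426 rect [ 6.310e-01 -4.820e-01  1.000e-02  2.850e-01  8.995e+01]
rack [322, 138, 98, 57, 2282] med [ 0.5319 -0.2166  0.0157] circ [ 0.5336 -0.2176] 0.1116 rect [ 0.534 -0.218  0.21   0.085 75.403]
rack [487, 186, 5, 36, 73] med [ 0.4432 -0.4809  0.0164] circ [ 0.4441 -0.48  ] 0.0398 rect [ 4.4400e-01 -4.8200e-01  9.0000e-03  7.9000e-02  8.8056e+01]
rack [488, 222, 5, 46, 96] med [ 0.3514 -0.4809  0.0167] circ [ 0.3515 -0.4813] 0.0507 rect [ 3.5200e-01 
[... 4035 characters left out ...]
[0.3518 0.2827] 0.0542 rect [3.5300e-01 2.8200e-01 9.9000e-02 5.5000e-02 8.8155e+01]
any [199, 205, 20, 15, 191] med [0.3708 0.1576 0.0181] circ [0.3718 0.159 ] 0.0291 rect [ 0.371  0.159  0.04   0.047 23.68 ]
any [327, 222, 90, 92, 3538] med [ 0.5224 -0.2301  0.0177] circ [ 0.5388 -0.2064] 0.1312 rect [ 0.548 -0.209  0.244  0.119 75.351]
any [242, 233, 35, 26, 303] med [ 0.3951 -0.0044  0.0073] circ [ 0.3983 -0.0034] 0.046 rect [ 0.393 -0.004  0.038  0.09   0.726]Traceback (most recent call last):
  File "<stdin>", line 11, in <module>
  File "h.py", line 8, in ray
    c=ctrl.get_calibration(n);R=np.array(c["R"]);o=-R.T@np.array(c["t"])
ValueError: time passes only in moves, steps and waits
```

Run:
```python
import cv2
p=cv2.imread("pics/top0.png"); cv2.imwrite("pics/c1.png",cv2.resize(p[120:220,160:440],None,fx=2.8,fy=2.8,interpolation=2))
```

```text
(no output)
```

View pics/c1.png

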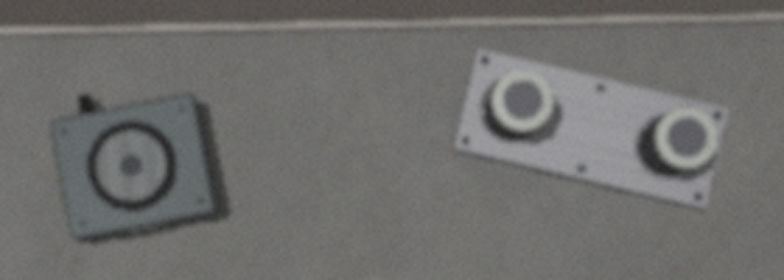

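```bash
cat > h.py <<'E'
from bench import ctrl
import cv2,numpy as np
C={n:ctrl.get_calibration(n) for n in("top","scene")}
def cloud(n,d):
    c=C[n]; v,u=np.indices(d.shape)
    P=np.stack([(u-c["cx"])/c["fx"]*d,(v-c["cy"])/c["fy"]*d,d],-1)
    return (P-np.array(c["t"]))@np.array(c["R"])
def ray(n,u,v,z):
    c=C[n];R=np.array(c["R"]);o=-R.T@np.array(c["t"])
    r=R.T@np.array([(u-c["cx"])/c["fx"],(v-c["cy"])/c["fy"],1]); return o+r*(z-o[2])/r[2]
def off(target,z):
    o=ctrl.get_obs();R=cv2.Rodrigues(np.array(o["ee_rot"]))[0]
    d=R.T@(np.array([*target,z])-o["tool_pos"]); print("mm in tool",np.round(d*1e3,1),"norm",np.round(d/.3,4),"t",o["time"])
E
python3 - <<'E'
from h import *
for n,(x,y) in(("top",(207,179)),("scene",(252,184))):
    p=np.load(n+"0.npz")["p"];g=cv2.cvtColor(p,cv2.COLOR_RGB2GRAY)
    r=24;s=g[y-r:y+r,x-r:x+r]; m=(s<55).astype(np.uint8)
    print(n,np.percentile(s,[1,5,20,50]))
    for th in(45,55,65):
        m=(s<th).astype(np.uint8)
        cs=cv2.findContours(m,cv2.RETR_EXTERNAL,2)[0]
        for c in sorted(cs,key=cv2.contourArea)[-2:]:
            if len(c)<20: continue
            e=cv2.fitEllipse(c);u,v=e[0][0]+x-r,e[0][1]+y-r
            w=np.array([ray(n,q[0][0]+x-r,q[0][1]+y-r,.041)[:2] for q in c],np.float32)
            print(th,np.round((u,v),1),np.round(ray(n,u,v,.041),4),np.round(cv2.minEnclosingCircle(w)[0],4),cv2.minEnclosingCircle(w)[1])
# green table extents
W=cloud("scene",np.load("scene0.npz")["d"]);p=np.load("scene0.npz")["p"].astype(int)
m=(p[...,1]>p[...,0]+8)&(W[...,2]>.3)&(W[...,2]<2);print("table",np.percentile(W[m],[1,50,99],axis=0).round(2))
off((.548,-.156),.20)
E
```

```text
top [ 45.  52.  80. 103.]
55 [207.3 178.9] [0.5083 0.1525 0.041 ] [0.5071 0.1473] 0.03300740569829941
65 [206.8 178.8] [0.5086 0.1536 0.041 ] [0.5083 0.1538] 0.03506362810730934
scene [ 43.03  65.    80.   131.  ]
55 [252.  183.9] [0.5079 0.1533 0.041 ] [0.5065 0.1516] 0.03347459435462952
65 [251.9 183.9] [0.5077 0.1532 0.041 ] [0.5071 0.1511] 0.03423229604959488
table [[-0.   -0.48  0.68]
 [-0.   -0.48  0.68]
 [-0.   -0.48  0.68]]
mm in tool [-586.1  568.5   45.4] norm [-1.9538  1.8949  0.1513] t 0.1
```

Both views put the window at (0.508, 0.153), and the rack and caps agree to about 2–3 mm. I'll move towards canister A in two halves.

>>> jog_arm --rows '[{"offset": [-0.12, 0.12, 0], "dr": [0, 0, 0], "jaw": 0}, {"offset": [-0.24, 0.24, 0], "dr": [0, 0, 0], "jaw": 0}, {"offset": [-0.38, 0.37, 0], "dr": [0, 0, 0], "jaw": 0}, {"offset": [-0.5, 0.5, 0], "dr": [0, 0, 0], "jaw": 0}, {"offset": [-0.64, 0.62, 0], "dr": [0, 0, 0], "jaw": 0}, {"offset": [-0.76, 0.74, 0], "dr": [0, 0, 0], "jaw": 0}, {"offset": [-0.88, 0.86, 0], "dr": [0, 0, 0], "jaw": 0}, {"offset": [-0.98, 0.95, 0], "dr": [0, 0, 0], "jaw": 0}]'

```text
time: 1.1
tool_pos: [0.3806, 0.2129, 0.2451]
ee_rot: [-2.571, -1.805, 0.0]
contact_force: [1.2, 0.2, -0.0]
finger_gap: 0.0855
```

Run:
```python
from h import *
for n,L in(("top",((346,156),(404,170))),("scene",((356,231),(395,272)))):
  p=np.load(n+"0.npz")["p"];g=cv2.cvtColor(p,cv2.COLOR_RGB2GRAY)
  for x,y in L:
    r=17;s=g[y-r:y+r,x-r:x+r]
    for th in(165,180):
        m=(s>th).astype(np.uint8);c=max(cv2.findContours(m,0,2)[0],key=cv2.contourArea)
        e=cv2.fitEllipse(c);u,v=e[0][0]+x-r,e[0][1]+y-r
        print(n,th,np.round(e[0],1),np.round(e[1],1),np.round(ray(n,u,v,.076)[:2],4))
o=ctrl.get_obs();print(np.round(o["qpos"],3))
off((.548,-.156),.20)
```

```text
top 165 [17.4 16. ] [18.1 18.3] [ 0.5513 -0.155 ]Traceback (most recent call last):
  File "<stdin>", line 7, in <module>
ValueError: max() iterable argument is empty
```

Run:
```python
from h import *
for n,L in(("top",((346,156),(404,170))),("scene",((356,231),(395,272)))):
  p=np.load(n+"0.npz")["p"];g=cv2.cvtColor(p,cv2.COLOR_RGB2GRAY)
  for x,y in L:
    r=17;s=g[y-r:y+r,x-r:x+r]
    for th in(150,160):
        m=(s>th).astype(np.uint8);cs=cv2.findContours(m,0,2)[0]
        c=max(cs,key=cv2.contourArea)
        e=cv2.fitEllipse(c);u,v=e[0][0]+x-r,e[0][1]+y-r
        print(n,th,np.round(e[0],1),np.round(e[1],1),np.round(ray(n,u,v,.076)[:2],4))
o=ctrl.get_obs();print(np.round(o["qpos"],3))
off((.548,-.156),.20)
```

```text
top 150 [18.1 13.5] [22.4 29.3] [ 0.5569 -0.1567]
top 160 [17.3 15.9] [19.  19.6] [ 0.5517 -0.1548]
top 150 [18.  15.2] [20.1 20.2] [ 0.5204 -0.2808]
top 160 [18.  15.5] [18.1 18.5] [ 0.5199 -0.2806]
scene 150 [15.5 14.4] [14.7 34.6] [ 0.55   -0.1514]
scene 160 [14.4 14. ] [13.8 36.2] [ 0.5494 -0.1489]
scene 150 [13.6 14.4] [23.4 32.9] [ 0.515  -0.2752]
scene 160 [13.4 14.4] [24.3 31.5] [ 0.5148 -0.275 ]
[-0.872 -0.038  0.283  1.862  0.011  1.316  0.632]
mm in tool [-290.2  282.7   45.1] norm [-0.9674  0.9423  0.1504] t 1.1
```

>>> jog_arm --rows '[{"offset": [-0.13, 0.12, 0.0], "dr": [0, 0, 0], "jaw": 0}, {"offset": [-0.26, 0.25, 0], "dr": [0, 0, 0], "jaw": 0}, {"offset": [-0.39, 0.37, 0.0], "dr": [0, 0, 0], "jaw": 0}, {"offset": [-0.52, 0.5, 0.04], "dr": [0, 0, 0], "jaw": 0}, {"offset": [-0.65, 0.63, 0.08], "dr": [0, 0, 0], "jaw": 0}, {"offset": [-0.78, 0.76, 0.12], "dr": [0, 0, 0], "jaw": 0}, {"offset": [-0.9, 0.88, 0.16], "dr": [0, 0, 0], "jaw": 0}, {"offset": [-0.967, 0.944, 0.25], "dr": [0, 0, 0], "jaw": 0}]'

```text
time: 2.1
tool_pos: [0.5495, -0.1568, 0.1703]
ee_rot: [2.57, 1.803, 0.001]
contact_force: [-0.0, 1.4, -0.7]
finger_gap: 0.0851
```

Run:
```python
from h import *
o=ctrl.get_obs();print(np.round(o["qpos"],3),np.round(o["tool_pos"],4),np.round(o["contact_force"],2))
off((.549,-.155),.038)
p,d=ctrl.get_image("scene");cv2.imwrite("pics/s1.png",cv2.resize(p[120:330,270:550,::-1],None,fx=2.5,fy=2.5))
```

```text
[-0.317  0.366  0.685  1.657 -0.244  1.204  1.647] [ 0.5495 -0.1568  0.1703] [-0.04  1.4  -0.71]
mm in tool [  1.6  -1.3 132.3] norm [ 0.0054 -0.0044  0.4411] t 2.1
```

View pics/s1.png

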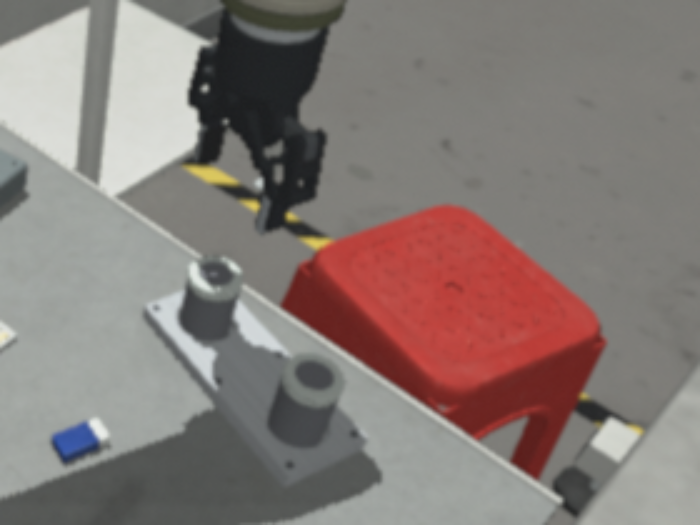

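The scene view shows the open gripper straddling canister A, whose cap is at about (213,275) in the crop, with the fingers apart along the plate's length. Descending.

>>> jog_arm --rows '[{"offset": [0.005, -0.004, 0.08], "dr": [0, 0, 0], "jaw": 0}, {"offset": [0.005, -0.004, 0.18], "dr": [0, 0, 0], "jaw": 0}, {"offset": [0.005, -0.004, 0.28], "dr": [0, 0, 0], "jaw": 0}, {"offset": [0.005, -0.004, 0.36], "dr": [0, 0, 0], "jaw": 0}, {"offset": [0.005, -0.004, 0.42], "dr": [0, 0, 0], "jaw": 0}, {"offset": [0.005, -0.004, 0.44], "dr": [0, 0, 0], "jaw": 0}, {"offset": [0.005, -0.004, 0.44], "dr": [0, 0, 0], "jaw": 0}]'

```text
time: 3.02
tool_pos: [0.548, -0.1518, 0.0384]
ee_rot: [2.57, 1.807, -0.0]
contact_force: [0.4, -0.1, -0.6]
finger_gap: 0.0856
```

Run:
```python
from h import *
o=ctrl.get_obs();print(np.round(o["tool_pos"],4),np.round(o["contact_force"],2),np.round(o["wrist_torque"],2),np.round(o["ee_rot"],4))
off((.549,-.155),.038)
p,d=ctrl.get_image("scene");cv2.imwrite("pics/s2.png",cv2.resize(p[150:330,290:490,::-1],None,fx=3,fy=3))
W=cloud("scene",d);z=W[...,2]
```

```text
[ 0.548  -0.1518  0.0384] [ 0.4  -0.13 -0.64] [-0.05  0.01  0.01] [ 2.5696e+00  1.8074e+00 -3.0000e-04]
mm in tool [-2.6  2.   0.4] norm [-0.0088  0.0067  0.0013] t 3.025
```

View pics/s2.png

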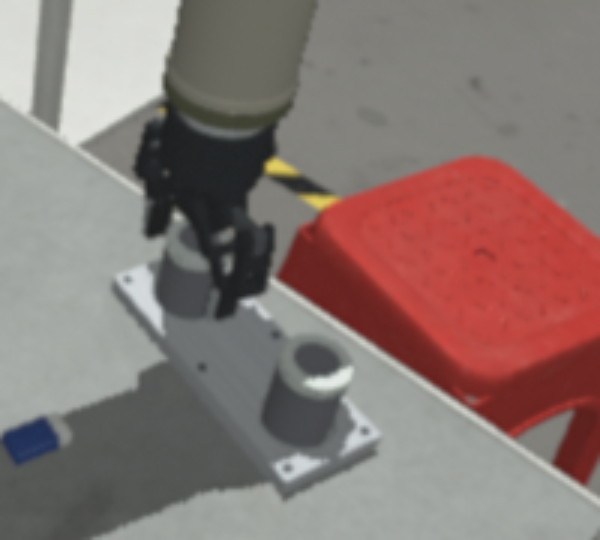

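The gripper straddles canister A, with the cap at about (190,245) between the fingers. I make a small correction and close.

>>> jog_arm --rows '[{"offset": [-0.009, 0.007, 0], "dr": [0, 0, 0], "jaw": 0}, {"offset": [-0.009, 0.007, 0], "dr": [0, 0, 0], "jaw": 0.3}, {"offset": [-0.009, 0.007, 0], "dr": [0, 0, 0], "jaw": 0.4}, {"offset": [-0.009, 0.007, 0], "dr": [0, 0, 0], "jaw": 0.5}, {"offset": [-0.009, 0.007, 0], "dr": [0, 0, 0], "jaw": 0.6}, {"offset": [-0.009, 0.007, 0], "dr": [0, 0, 0], "jaw": 0.7}, {"offset": [-0.009, 0.007, 0], "dr": [0, 0, 0], "jaw": 0.8}, {"offset": [-0.009, 0.007, 0], "dr": [0, 0, 0], "jaw": 0.8}]'

```text
time: 4.08
tool_pos: [0.5494, -0.155, 0.0389]
ee_rot: [2.569, 1.807, 0.001]
contact_force: [-1.5, 0.3, 5.4]
finger_gap: 0.0475
```

Run:
```python
from h import *
o=ctrl.get_obs();print(np.round(o["tool_pos"],4),np.round(o["contact_force"],2),np.round(o["wrist_torque"],2),np.round(o["ee_rot"],4),o["finger_gap"])
```

```text
[ 0.5494 -0.155   0.0389] [-1.48  0.3   5.43] [0.03 0.26 0.03] [2.5691e+00 1.8073e+00 1.2000e-03] 0.047498049318282685
```

Gripped at a gap of 47.5 mm. Now lift slowly and hold.

>>> jog_arm --rows '[{"offset": [-0.009, 0.007, -0.01], "dr": [0, 0, 0], "jaw": 0.8}, {"offset": [-0.009, 0.007, -0.03], "dr": [0, 0, 0], "jaw": 0.8}, {"offset": [-0.009, 0.007, -0.06], "dr": [0, 0, 0], "jaw": 0.8}, {"offset": [-0.009, 0.007, -0.1], "dr": [0, 0, 0], "jaw": 0.8}, {"offset": [-0.009, 0.007, -0.14], "dr": [0, 0, 0], "jaw": 0.8}, {"offset": [-0.009, 0.007, -0.18], "dr": [0, 0, 0], "jaw": 0.8}, {"offset": [-0.009, 0.007, -0.2], "dr": [0, 0, 0], "jaw": 0.8}, {"offset": [-0.009, 0.007, -0.2], "dr": [0, 0, 0], "jaw": 0.8}]'

```text
time: 5.08
tool_pos: [0.5504, -0.1583, 0.0988]
ee_rot: [2.569, 1.807, 0.001]
contact_force: [-0.7, -0.3, -2.3]
finger_gap: 0.0475
```

Run:
```python
from h import *
o=ctrl.get_obs();print(np.round(o["tool_pos"],4),np.round(o["contact_force"],2),np.round(o["wrist_torque"],2),np.round(o["ee_rot"],4),o["finger_gap"])
p,d=ctrl.get_image("scene");cv2.imwrite("pics/s3.png",cv2.resize(p[130:330,290:490,::-1],None,fx=3,fy=3))
```

```text
[ 0.5504 -0.1583  0.0988] [-0.68 -0.3  -2.27] [0.05 0.   0.02] [2.5691e+00 1.8072e+00 1.1000e-03] 0.04751078930584501
```

View pics/s3.png

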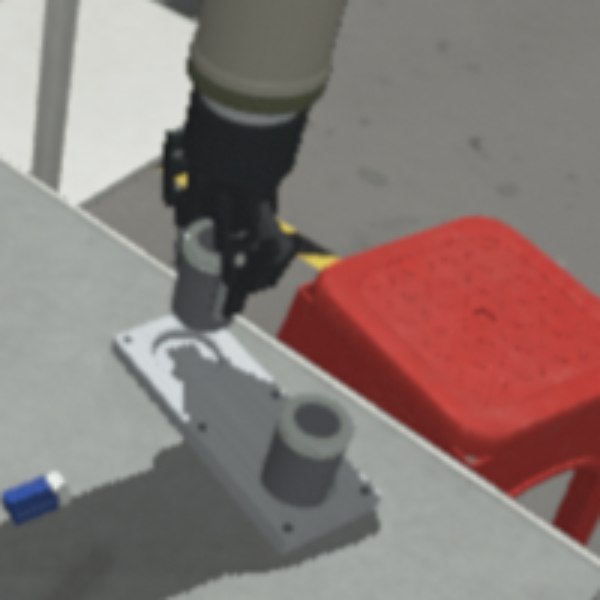

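Canister A is clear of its nest, with the pocket visible at about (185,350). My lift rows repeated the earlier 3 mm sideways correction, so I'll undo that now and then weigh.

>>> jog_arm --rows '[{"offset": [0.009, -0.007, -0.05], "dr": [0, 0, 0], "jaw": 0.8}, {"offset": [0.009, -0.007, -0.05], "dr": [0, 0, 0], "jaw": 0.8}, {"offset": [0.009, -0.007, -0.05], "dr": [0, 0, 0], "jaw": 0.8}, {"offset": [0.009, -0.007, -0.05], "dr": [0, 0, 0], "jaw": 0.8}, {"offset": [0.009, -0.007, -0.05], "dr": [0, 0, 0], "jaw": 0.8}]'

```text
time: 5.75
tool_pos: [0.5488, -0.155, 0.113]
ee_rot: [-2.569, -1.807, 0.001]
contact_force: [0.5, -0.4, -1.5]
finger_gap: 0.0475
```

>>> jog_arm --rows '[{"offset": [0, 0, 0], "dr": [0, 0, 0], "jaw": 0.8}, {"offset": [0, 0, 0], "dr": [0, 0, 0], "jaw": 0.8}, {"offset": [0, 0, 0], "dr": [0, 0, 0], "jaw": 0.8}]'

```text
time: 6.12
tool_pos: [0.549, -0.155, 0.1133]
ee_rot: [-2.57, -1.807, 0.0]
contact_force: [-0.2, 0.1, -1.3]
finger_gap: 0.0472
```

>>> jog_arm --rows '[{"offset": [0, 0, 0], "dr": [0, 0, 0], "jaw": 0.8}, {"offset": [0, 0, 0], "dr": [0, 0, 0], "jaw": 0.8}, {"offset": [0, 0, 0], "dr": [0, 0, 0], "jaw": 0.8}]'

```text
time: 6.5
tool_pos: [0.549, -0.155, 0.1133]
ee_rot: [-2.57, -1.807, 0.0]
contact_force: [-0.6, -0.6, -2.0]
finger_gap: 0.0477
```

Run:
```python
from h import *
o=ctrl.get_obs();print(o["time"],np.round(o["tool_pos"],4),np.round(o["contact_force"],2),np.round(o["wrist_torque"],2),np.round(o["ee_rot"],4),o["finger_gap"])
off((.5494,-.155),.039)
p,d=ctrl.get_image("top");cv2.imwrite("pics/t3.png",cv2.resize(p[110:220,300:450,::-1],None,fx=4,fy=4))
W=cloud("top",d);z=W[...,2]
m=((z>.010)&(z<.021)&(W[...,0]>.4)&(W[...,0]<.65)&(W[...,1]<-.08)&(W[...,1]>-.36));print(m.sum())
```

```text
6.5 [ 0.549  -0.155   0.1133] [-0.58 -0.6  -2.01] [0.03 0.05 0.03] [-2.5695e+00 -1.8075e+00  2.0000e-04] 0.047657457897210306
mm in tool [ 0.1  0.4 74.3] norm [0.0004 0.0014 0.2475] t 6.5
331
```

View pics/t3.png

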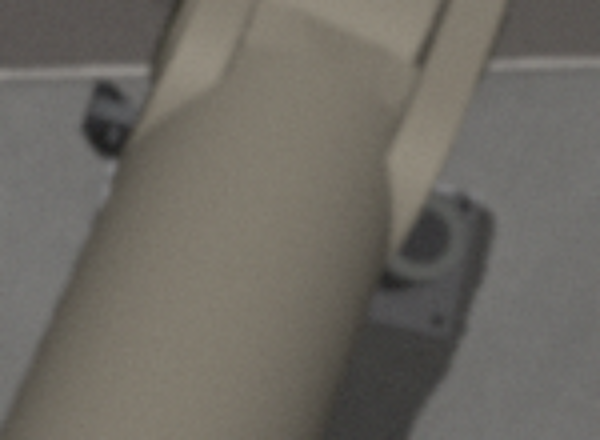

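A reads about 1.3–2.0 N, mean about 1.6 N, so it is the light one. Lowering it back slowly.

>>> jog_arm --rows '[{"offset": [0, 0.001, 0.04], "dr": [0, 0, 0], "jaw": 0.8}, {"offset": [0, 0.001, 0.09], "dr": [0, 0, 0], "jaw": 0.8}, {"offset": [0, 0.001, 0.14], "dr": [0, 0, 0], "jaw": 0.8}, {"offset": [0, 0.001, 0.17], "dr": [0, 0, 0], "jaw": 0.8}, {"offset": [0, 0.001, 0.19], "dr": [0, 0, 0], "jaw": 0.8}, {"offset": [0, 0.001, 0.2], "dr": [0, 0, 0], "jaw": 0.8}, {"offset": [0, 0.001, 0.2], "dr": [0, 0, 0], "jaw": 0.8}]'

```text
time: 7.42
tool_pos: [0.5494, -0.1552, 0.0534]
ee_rot: [2.57, 1.807, 0.0]
contact_force: [-0.2, -0.8, -1.9]
finger_gap: 0.0474
```

>>> jog_arm --rows '[{"offset": [0, 0, 0.015], "dr": [0, 0, 0], "jaw": 0.8}, {"offset": [0, 0, 0.03], "dr": [0, 0, 0], "jaw": 0.8}, {"offset": [0, 0, 0.04], "dr": [0, 0, 0], "jaw": 0.8}, {"offset": [0, 0, 0.044], "dr": [0, 0, 0], "jaw": 0.8}, {"offset": [0, 0, 0.047], "dr": [0, 0, 0], "jaw": 0.8}, {"offset": [0, 0, 0.047], "dr": [0, 0, 0], "jaw": 0.8}]'

```text
time: 8.18
tool_pos: [0.5493, -0.1551, 0.0392]
ee_rot: [2.569, 1.807, -0.0]
contact_force: [0.3, 0.7, -1.8]
finger_gap: 0.0476
```

Run:
```python
from h import *
o=ctrl.get_obs();print(o["time"],np.round(o["tool_pos"],4),np.round(o["contact_force"],2),np.round(o["wrist_torque"],2),np.round(o["ee_rot"],4),o["finger_gap"])
p,d=ctrl.get_image("scene");cv2.imwrite("pics/s4.png",cv2.resize(p[150:330,290:490,::-1],None,fx=3,fy=3))
```

```text
8.175 [ 0.5493 -0.1551  0.0392] [ 0.28  0.66 -1.77] [0.01 0.01 0.02] [ 2.5695  1.8074 -0.    ] 0.047622716998574406
```

View pics/s4.png

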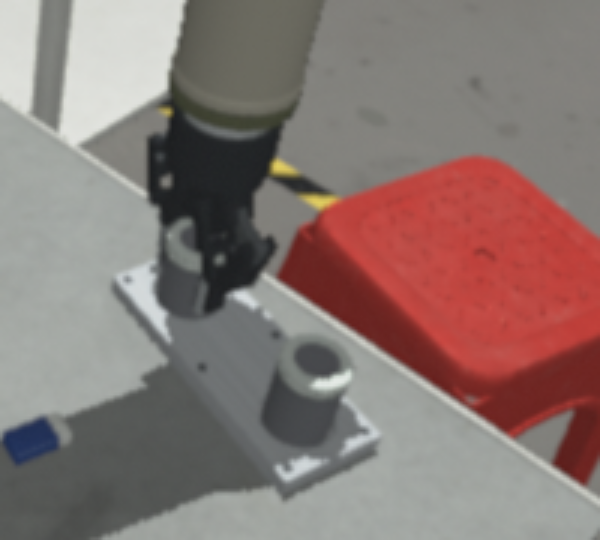

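A is back in the pocket and still just hanging (−1.8 N). I'll go down another 1 mm until it touches, then release.

>>> jog_arm --rows '[{"offset": [0, 0, 0.002], "dr": [0, 0, 0], "jaw": 0.8}, {"offset": [0, 0, 0.003], "dr": [0, 0, 0], "jaw": 0.8}, {"offset": [0, 0, 0.003], "dr": [0, 0, 0], "jaw": 0.8}]'

```text
time: 8.6
tool_pos: [0.5494, -0.1552, 0.039]
ee_rot: [2.57, 1.807, 0.001]
contact_force: [-2.0, 1.1, 6.0]
finger_gap: 0.047
```

>>> jog_arm --rows '[{"offset": [0, 0, 0], "dr": [0, 0, 0], "jaw": 0.4}, {"offset": [0, 0, 0], "dr": [0, 0, 0], "jaw": 0.3}, {"offset": [0, 0, 0], "dr": [0, 0, 0], "jaw": 0}, {"offset": [0, 0, 0], "dr": [0, 0, 0], "jaw": 0}, {"offset": [0, 0, 0], "dr": [0, 0, 0], "jaw": 0}, {"offset": [0, 0, 0], "dr": [0, 0, 0], "jaw": 0}]'

```text
time: 9.35
tool_pos: [0.5493, -0.1551, 0.0383]
ee_rot: [-2.57, -1.807, 0.0]
contact_force: [0.5, 0.1, -0.2]
finger_gap: 0.085
```

Run:
```python
from h import *
o=ctrl.get_obs();print(o["time"],np.round(o["tool_pos"],4),np.round(o["contact_force"],2),o["finger_gap"])
off((.5494,-.155),.15)
off((.518,-.281),.15)
```

```text
9.35 [ 0.5493 -0.1551  0.0383] [ 0.46  0.08 -0.21] 0.0850483728331106
mm in tool [ 1.000e-01  1.000e-01 -1.117e+02] norm [ 5.000e-04  3.000e-04 -3.724e-01] t 9.35
mm in tool [-129.1   13.1 -111.7] norm [-0.4302  0.0437 -0.3724] t 9.35
```

>>> jog_arm --rows '[{"offset": [0, 0, -0.05], "dr": [0, 0, 0], "jaw": 0}, {"offset": [0, 0, -0.15], "dr": [0, 0, 0], "jaw": 0}, {"offset": [0, 0, -0.26], "dr": [0, 0, 0], "jaw": 0}, {"offset": [0, 0, -0.34], "dr": [0, 0, 0], "jaw": 0}, {"offset": [-0.1, 0.01, -0.36], "dr": [0, 0, 0], "jaw": 0}, {"offset": [-0.25, 0.025, -0.36], "dr": [0, 0, 0], "jaw": 0}, {"offset": [-0.38, 0.04, -0.36], "dr": [0, 0, 0], "jaw": 0}, {"offset": [-0.43, 0.045, -0.36], "dr": [0, 0, 0], "jaw": 0}]'

```text
time: 10.35
tool_pos: [0.5172, -0.2842, 0.1476]
ee_rot: [2.572, 1.801, -0.0]
contact_force: [-0.8, 0.4, 0.2]
finger_gap: 0.0856
```

>>> jog_arm --rows '[{"offset": [0, 0, 0], "dr": [0, 0, 0], "jaw": 0}, {"offset": [0, 0, 0], "dr": [0, 0, 0], "jaw": 0}]'

```text
time: 10.6
tool_pos: [0.5193, -0.2792, 0.1463]
ee_rot: [-2.567, -1.81, -0.001]
contact_force: [-1.0, 1.0, -0.4]
finger_gap: 0.0851
```

Run:
```python
from h import *
o=ctrl.get_obs();print(o["time"],np.round(o["tool_pos"],4),np.round(o["qpos"],3),np.round(o["contact_force"],2),o["finger_gap"])
off((.5185,-.2805),.039)
p,d=ctrl.get_image("top");cv2.imwrite("pics/t5.png",cv2.resize(p[110:220,300:450,::-1],None,fx=4,fy=4))
p,d=ctrl.get_image("scene");cv2.imwrite("pics/s5.png",cv2.resize(p[150:330,290:490,::-1],None,fx=3,fy=3));np.savez("s5.npz",p=p,d=d)
W=cloud("scene",d);q=W[(W[...,2]>.066)&(W[...,2]<.086)&(abs(W[...,0]-.55)<.04)&(abs(W[...,1]+.156)<.04)];print(len(q),np.median(q,0))
```

```text
10.6 [ 0.5193 -0.2792  0.1463] [-0.092  0.44   0.703  1.634 -0.304  1.18   1.909] [-1.03  0.99 -0.37] 0.08506103532978714
mm in tool [ -1.6  -0.3 107.3] norm [-0.0054 -0.001   0.3578] t 10.6
327 [ 0.54623209 -0.1588378   0.07644844]
```

View pics/s5.png

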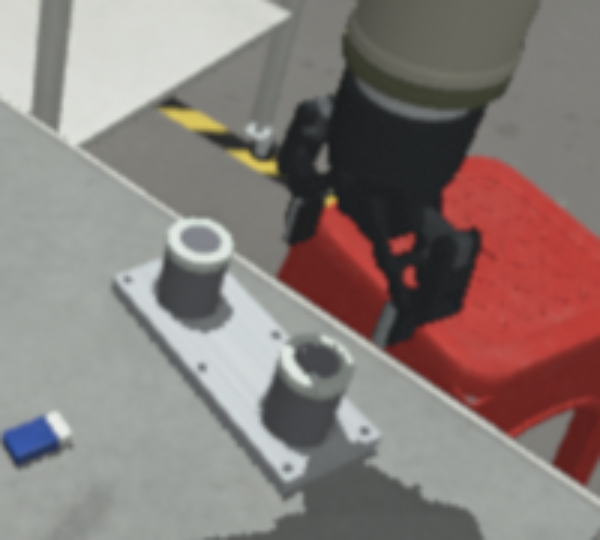

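View pics/t5.png

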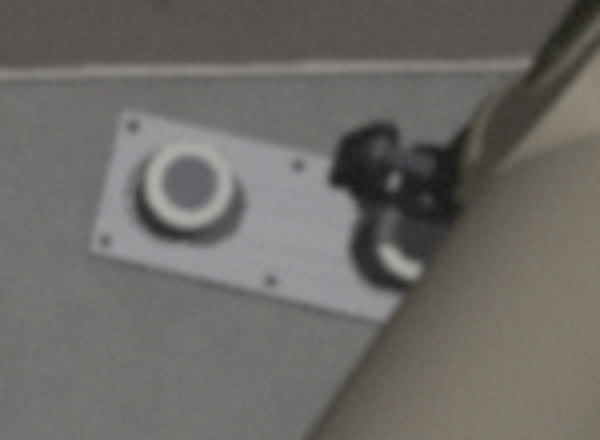

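A is seated and upright: its cap top reads 76 mm, the same as before, at (190,185) in the top crop. Now down onto B.

>>> jog_arm --rows '[{"offset": [0, 0, 0.06], "dr": [0, 0, 0], "jaw": 0}, {"offset": [0, 0, 0.14], "dr": [0, 0, 0], "jaw": 0}, {"offset": [0, 0, 0.22], "dr": [0, 0, 0], "jaw": 0}, {"offset": [0, 0, 0.29], "dr": [0, 0, 0], "jaw": 0}, {"offset": [0, 0, 0.34], "dr": [0, 0, 0], "jaw": 0}, {"offset": [0, 0, 0.357], "dr": [0, 0, 0], "jaw": 0}, {"offset": [0, 0, 0.357], "dr": [0, 0, 0], "jaw": 0}, {"offset": [0, 0, 0.357], "dr": [0, 0, 0], "jaw": 0}]'

```text
time: 11.7
tool_pos: [0.5189, -0.2813, 0.0399]
ee_rot: [2.569, 1.807, 0.001]
contact_force: [-0.1, 0.3, -0.2]
finger_gap: 0.0855
```

Run:
```python
from h import *
o=ctrl.get_obs();print(o["time"],np.round(o["tool_pos"],4),np.round(o["contact_force"],2),o["finger_gap"])
off((.5185,-.2805),.039)
```

```text
11.7 [ 0.5189 -0.2813  0.0399] [-0.13  0.25 -0.19] 0.08551303637952774
mm in tool [ 0.7 -0.6  0.9] norm [ 0.0022 -0.0021  0.0032] t 11.7
```

>>> jog_arm --rows '[{"offset": [0.002, -0.002, 0.003], "dr": [0, 0, 0], "jaw": 0.2}, {"offset": [0.002, -0.002, 0.003], "dr": [0, 0, 0], "jaw": 0.3}, {"offset": [0.002, -0.002, 0.003], "dr": [0, 0, 0], "jaw": 0.4}, {"offset": [0.002, -0.002, 0.003], "dr": [0, 0, 0], "jaw": 0.5}, {"offset": [0.002, -0.002, 0.003], "dr": [0, 0, 0], "jaw": 0.6}, {"offset": [0.002, -0.002, 0.003], "dr": [0, 0, 0], "jaw": 0.7}, {"offset": [0.002, -0.002, 0.003], "dr": [0, 0, 0], "jaw": 0.8}, {"offset": [0.002, -0.002, 0.003], "dr": [0, 0, 0], "jaw": 0.8}]'

```text
time: 12.7
tool_pos: [0.5184, -0.2803, 0.0387]
ee_rot: [2.569, 1.808, 0.001]
contact_force: [-1.1, 1.1, 6.3]
finger_gap: 0.0461
```

>>> jog_arm --rows '[{"offset": [0, 0, -0.01], "dr": [0, 0, 0], "jaw": 0.8}, {"offset": [0, 0, -0.03], "dr": [0, 0, 0], "jaw": 0.8}, {"offset": [0, 0, -0.06], "dr": [0, 0, 0], "jaw": 0.8}, {"offset": [0, 0, -0.1], "dr": [0, 0, 0], "jaw": 0.8}, {"offset": [0, 0, -0.15], "dr": [0, 0, 0], "jaw": 0.8}, {"offset": [0, 0, -0.2], "dr": [0, 0, 0], "jaw": 0.8}, {"offset": [0, 0, -0.24], "dr": [0, 0, 0], "jaw": 0.8}, {"offset": [0, 0, -0.25], "dr": [0, 0, 0], "jaw": 0.8}]'

```text
time: 13.7
tool_pos: [0.5185, -0.2806, 0.1145]
ee_rot: [2.568, 1.807, 0.002]
contact_force: [0.4, 1.3, -6.7]
finger_gap: 0.046
```

>>> jog_arm --rows '[{"offset": [0, 0, 0], "dr": [0, 0, 0], "jaw": 0.8}, {"offset": [0, 0, 0], "dr": [0, 0, 0], "jaw": 0.8}, {"offset": [0, 0, 0], "dr": [0, 0, 0], "jaw": 0.8}, {"offset": [0, 0, 0], "dr": [0, 0, 0], "jaw": 0.8}]'

```text
time: 14.2
tool_pos: [0.5179, -0.2802, 0.113]
ee_rot: [-2.569, -1.807, 0.001]
contact_force: [0.5, 0.5, -5.6]
finger_gap: 0.0459
```

>>> jog_arm --rows '[{"offset": [0, 0, 0], "dr": [0, 0, 0], "jaw": 0.8}, {"offset": [0, 0, 0], "dr": [0, 0, 0], "jaw": 0.8}, {"offset": [0, 0, 0], "dr": [0, 0, 0], "jaw": 0.8}, {"offset": [0, 0, 0], "dr": [0, 0, 0], "jaw": 0.8}]'

```text
time: 14.7
tool_pos: [0.518, -0.2803, 0.1133]
ee_rot: [2.57, 1.807, -0.0]
contact_force: [-0.4, 0.1, -5.6]
finger_gap: 0.046
```

Run:
```python
from h import *
o=ctrl.get_obs();print(o["time"],np.round(o["tool_pos"],4),np.round(o["contact_force"],2),np.round(o["wrist_torque"],2),np.round(o["ee_rot"],4),o["finger_gap"])
p,d=ctrl.get_image("scene");cv2.imwrite("pics/s6.png",cv2.resize(p[130:330,290:490,::-1],None,fx=3,fy=3));np.savez("s6.npz",p=p,d=d)
```

```text
14.7 [ 0.518  -0.2803  0.1133] [-0.41  0.05 -5.55] [0.03 0.05 0.07] [ 2.5695e+00  1.8075e+00 -1.0000e-04] 0.045996059919935585
```

View pics/s6.png

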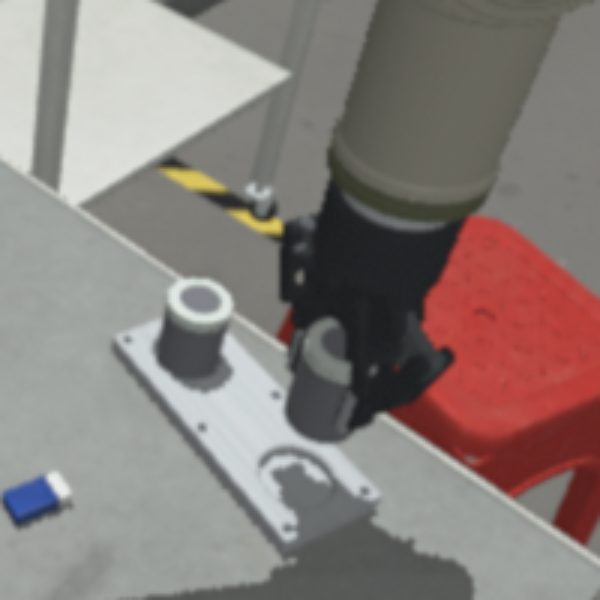

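B hangs at about −5.6 N, so it is the heavy one. A stands in its nest. The gap reads 46.0 mm here against 47.5 mm for A, so I'll check how B sits in the jaws.

Run:
```python
from h import *
from scipy.optimize import least_squares
f=np.load("s6.npz");p,d=f["p"].astype(int),f["d"]
W=cloud("scene",d);x,y,z=W[...,0],W[...,1],W[...,2]
def fit(cx,cy,z0,z1,lab):
    g=p.mean(-1)
    m=(np.hypot(x-cx,y-cy)<.032)&(z>z0)&(z<z1)&(g>58)
    m=cv2.erode(m.astype(np.uint8),np.ones((2,2)))>0
    q=W[m]
    r=lambda v:np.hypot(q[:,0]-v[0]-v[2]*(q[:,2]-(z0+z1)/2),q[:,1]-v[1]-v[3]*(q[:,2]-(z0+z1)/2))-.024
    s=least_squares(r,[cx,cy,0,0],loss="soft_l1",f_scale=.001)
    print(lab,len(q),"centre",np.round(s.x[:2],4),"tilt",np.round(s.x[2:],3),"rms mm",1e3*np.sqrt(np.mean(r(s.x)**2)))
fit(.549,-.155,.022,.07,"A"); fit(.518,-.28,.086,.145,"B")
fit(.518,-.28,.086,.135,"B")
mm=(np.hypot(x-.518,y+.28)<.03)&(z>.06)&(z<.16)
for lo in np.arange(.07,.16,.01): print(round(lo,2),((z>lo)&(z<lo+.01)&mm).sum(),end="; ")
cv2.imwrite("pics/s6b.png",cv2.resize(p[215:285,375:450,::-1].astype(np.uint8),None,fx=8,fy=8,interpolation=0))
```

```text
A 262 centre [ 0.5514 -0.1559] tilt [-0.01  -0.009] rms mm 0.9171041540178171
B 403 centre [ 0.5199 -0.2815] tilt [-0.008  0.001] rms mm 2.159835671397396
B 326 centre [ 0.5199 -0.2818] tilt [-0.011 -0.019] rms mm 2.1047399406330283
0.07 0; 0.08 62; 0.09 70; 0.1 75; 0.11 84; 0.12 80; 0.13 86; 0.14 108; 0.15 208;
```

View pics/s6b.png

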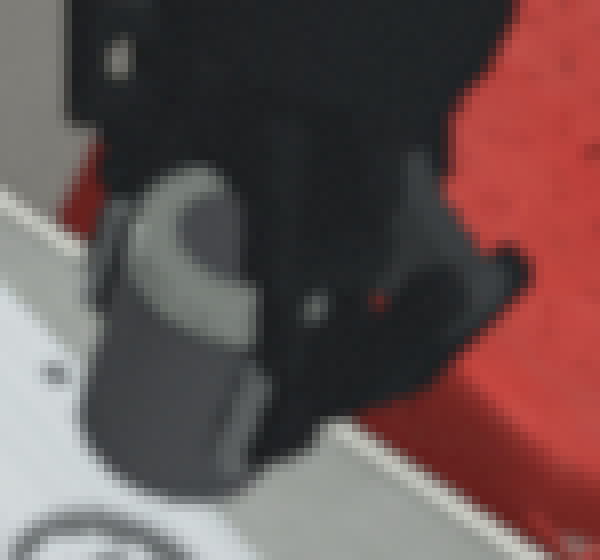

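B is upright in the jaws, with its lowest points at about 80 mm and its centre within 2 mm of the TCP. The reader and A check out, so I'll raise it and carry it over to the reader.

>>> jog_arm --rows '[{"offset": [0, 0, -0.04], "dr": [0, 0, 0], "jaw": 0.8}, {"offset": [0, 0, -0.1], "dr": [0, 0, 0], "jaw": 0.8}, {"offset": [0, 0, -0.16], "dr": [0, 0, 0], "jaw": 0.8}, {"offset": [0.02, -0.008, -0.2], "dr": [0, 0, 0], "jaw": 0.8}, {"offset": [0.07, -0.027, -0.22], "dr": [0, 0, 0], "jaw": 0.8}, {"offset": [0.14, -0.054, -0.22], "dr": [0, 0, 0], "jaw": 0.8}, {"offset": [0.22, -0.085, -0.22], "dr": [0, 0, 0], "jaw": 0.8}, {"offset": [0.3, -0.116, -0.22], "dr": [0, 0, 0], "jaw": 0.8}]'

```text
time: 15.75
tool_pos: [0.5154, -0.1814, 0.179]
ee_rot: [-2.567, -1.808, 0.0]
contact_force: [1.0, -0.3, -5.8]
finger_gap: 0.0459
```

>>> jog_arm --rows '[{"offset": [0.08, -0.031, 0], "dr": [0, 0, 0], "jaw": 0.8}, {"offset": [0.16, -0.062, 0], "dr": [0, 0, 0], "jaw": 0.8}, {"offset": [0.24, -0.093, 0], "dr": [0, 0, 0], "jaw": 0.8}, {"offset": [0.32, -0.124, 0], "dr": [0, 0, 0], "jaw": 0.8}, {"offset": [0.4, -0.155, 0], "dr": [0, 0, 0], "jaw": 0.8}, {"offset": [0.48, -0.186, 0], "dr": [0, 0, 0], "jaw": 0.8}, {"offset": [0.56, -0.217, 0], "dr": [0, 0, 0], "jaw": 0.8}, {"offset": [0.64, -0.248, 0], "dr": [0, 0, 0], "jaw": 0.8}]'

```text
time: 16.75
tool_pos: [0.5097, 0.0241, 0.1791]
ee_rot: [-2.568, -1.809, 0.001]
contact_force: [0.0, -0.0, -6.2]
finger_gap: 0.0462
```

Run:
```python
from h import *
o=ctrl.get_obs();print(o["time"],np.round(o["tool_pos"],4),np.round(o["qpos"],3),np.round(o["contact_force"],2),o["finger_gap"])
off((.508,.153),.1337)
```

```text
16.75 [0.5097 0.0241 0.1791] [-0.635  0.198  0.6    1.8   -0.121  1.181  1.23 ] [ 0.02 -0.02 -6.21] 0.04618229979441381
mm in tool [120.8 -45.   45.5] norm [ 0.4027 -0.1498  0.1515] t 16.75
```

>>> jog_arm --rows '[{"offset": [0.08, -0.03, 0], "dr": [0, 0, 0], "jaw": 0.8}, {"offset": [0.16, -0.06, 0], "dr": [0, 0, 0], "jaw": 0.8}, {"offset": [0.24, -0.09, 0], "dr": [0, 0, 0], "jaw": 0.8}, {"offset": [0.31, -0.115, 0], "dr": [0, 0, 0], "jaw": 0.8}, {"offset": [0.36, -0.134, 0], "dr": [0, 0, 0], "jaw": 0.8}, {"offset": [0.39, -0.145, 0], "dr": [0, 0, 0], "jaw": 0.8}, {"offset": [0.4, -0.149, 0], "dr": [0, 0, 0], "jaw": 0.8}, {"offset": [0.4, -0.149, 0], "dr": [0, 0, 0], "jaw": 0.8}]'

```text
time: 17.75
tool_pos: [0.5091, 0.1495, 0.1793]
ee_rot: [2.57, 1.806, -0.0]
contact_force: [-0.4, 0.0, -5.1]
finger_gap: 0.0457
```

Run:
```python
from h import *
o=ctrl.get_obs();print(o["time"],np.round(o["tool_pos"],4),np.round(o["contact_force"],2),o["finger_gap"])
off((.508,.153),.1337)
```

```text
17.75 [0.5091 0.1495 0.1793] [-0.39  0.02 -5.14] 0.04570163304376864
mm in tool [ 2.9 -2.2 45.6] norm [ 0.0098 -0.0074  0.1519] t 17.75
```

>>> jog_arm --rows '[{"offset": [0.01, -0.007, 0.02], "dr": [0, 0, 0], "jaw": 0.8}, {"offset": [0.01, -0.007, 0.05], "dr": [0, 0, 0], "jaw": 0.8}, {"offset": [0.01, -0.007, 0.08], "dr": [0, 0, 0], "jaw": 0.8}, {"offset": [0.01, -0.007, 0.11], "dr": [0, 0, 0], "jaw": 0.8}, {"offset": [0.01, -0.007, 0.135], "dr": [0, 0, 0], "jaw": 0.8}, {"offset": [0.01, -0.007, 0.148], "dr": [0, 0, 0], "jaw": 0.8}, {"offset": [0.01, -0.007, 0.152], "dr": [0, 0, 0], "jaw": 0.8}, {"offset": [0.01, -0.007, 0.152], "dr": [0, 0, 0], "jaw": 0.8}]'

```text
time: 18.75
tool_pos: [0.5083, 0.1536, 0.1339]
ee_rot: [2.569, 1.807, 0.0]
contact_force: [-0.7, 0.0, -5.7]
finger_gap: 0.0458
```

>>> jog_arm --rows '[{"offset": [0, 0, 0], "dr": [0, 0, 0], "jaw": 0.8}, {"offset": [0, 0, 0], "dr": [0, 0, 0], "jaw": 0.8}, {"offset": [0, 0, 0], "dr": [0, 0, 0], "jaw": 0.8}, {"offset": [0, 0, 0], "dr": [0, 0, 0], "jaw": 0.8}]'

```text
time: 19.25
tool_pos: [0.5081, 0.1536, 0.1337]
ee_rot: [-2.57, -1.807, 0.0]
contact_force: [-0.1, 0.3, -5.1]
finger_gap: 0.0459
```

Run:
```python
from h import *
from scipy.optimize import least_squares
o=ctrl.get_obs();print(o["time"],np.round(o["tool_pos"],4),np.round(o["ee_rot"],4),np.round(o["qd"],3),np.round(o["contact_force"],2),o["finger_gap"])
off((.508,.153),.1337)
p,d=ctrl.get_image("scene");cv2.imwrite("pics/s7.png",p[:,:,::-1]);cv2.imwrite("pics/s7b.png",cv2.resize(p[100:220,200:310,::-1],None,fx=5,fy=5))
W=cloud("scene",d);x,y,z=W[...,0],W[...,1],W[...,2]
m=(np.hypot(x-.508,y-.153)<.03)&(z>.09)&(z<.17)
print([(round(a,3),int((m&(z>=a)&(z<a+.004)).sum())) for a in np.arange(.09,.125,.004)])
g=p.mean(-1)
q=W[m&(z>.105)&(z<.16)&(g>58)]
r=lambda v:np.hypot(q[:,0]-v[0]-v[2]*(q[:,2]-.13),q[:,1]-v[1]-v[3]*(q[:,2]-.13))-.024
s=least_squares(r,[.508,.153,0,0],loss="soft_l1",f_scale=.001);print(len(q),np.round(s.x,4),1e3*np.sqrt(np.mean(r(s.x)**2)))
p,d=ctrl.get_image("top");cv2.imwrite("pics/t7.png",p[:,:,::-1])
W=cloud("top",d);x,y,z=W[...,0],W[...,1],W[...,2]
for c in((.549,-.155),):
    m=(np.hypot(x-c[0],y-c[1])<.035)&(z>.066)&(z<.086);q=W[m];print("A top",len(q),np.median(q,0))
```

```text
19.25 [0.5081 0.1536 0.1337] [-2.5696 -1.8075  0.    ] [ 0.002  0.001 -0.001  0.002  0.    -0.    -0.001] [-0.13  0.28 -5.08] 0.04588509735663633
mm in tool [-0.6  0.1  0. ] norm [-0.002   0.0003  0.    ] t 19.25
[(np.float64(0.09), 0), (np.float64(0.094), 0), (np.float64(0.098), 2), (np.float64(0.102), 18), (np.float64(0.106), 22), (np.float64(0.11), 24), (np.float64(0.114), 23), (np.float64(0.118), 16), (np.float64(0.122), 15)]
222 [ 0.5106  0.1525  0.0148 -0.0159] 1.6291016725191918
A top 403 [ 0.5492866  -0.15603184  0.07556727]
```

View pics/s7.png

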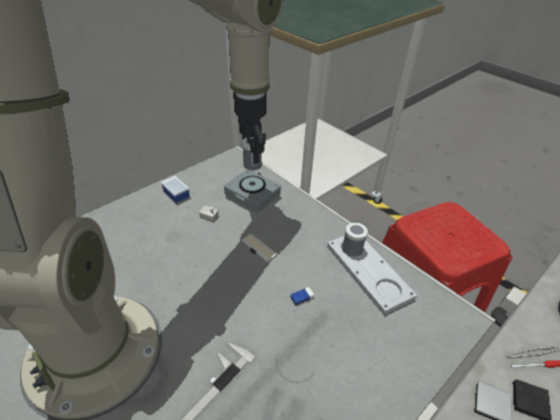

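View pics/s7b.png

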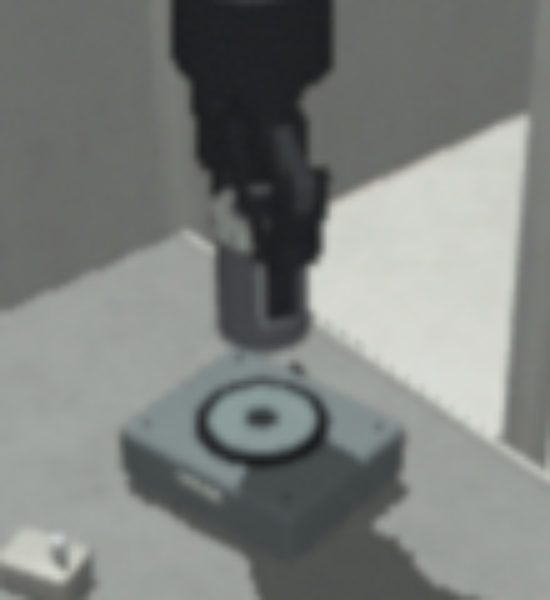

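View pics/t7.png

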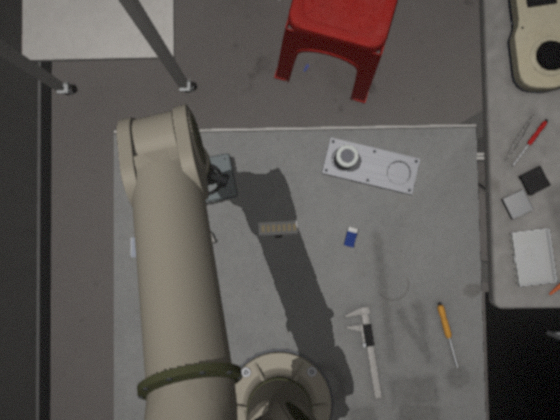

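B is still and upright over the window. In the scene view it is centred above the bezel at about (252,184), with its lowest points at about 0.10 m, and A stands in its nest at (355,237). The bystanders look unmoved. Handing in.

```bash
python3 -c "
from bench import ctrl
print(ctrl.hand_in())"
```

```text
the job is handed in; nothing more can be done
None
```

I lifted and weighed the left canister, set it back, then weighed the right one. The right one is the heavier and is now held over the code reader's window. The job was handed in at about 19.4 s.

- **Weights:** the left canister read about 1.3–2.0 N (empty core). The right one read about 5.6 N (full spool).
- **Left canister:** it stands back in its own nest. Its cap top is at about 76 mm in both views, the same as before the lift.
- **Right canister over the window:** the TCP stood at (0.508, 0.154, 0.134), against a measured window centre of (0.508, 0.153). From that, the underside is about 101 mm above the bench, or about 60 mm above the window. The joints were still, and the wrist felt only the canister's weight.
- **Other things on the bench:** everything visible looked unmoved in the last pictures. The arm hid part of the top view, but the scene view showed them all.

**Points that disagreed or went wrong:**
- The camera fit of the held canister lay about 2.5 mm off the window centre in x. The left canister showed the same offset in the same view, so I took it as calibration error.
- That fit also showed a tilt of about 0.02 rad, which is within its noise.
- The finger gap read 46 mm on the right canister and 47.5 mm on the left. In the picture it still looked upright and centred in the jaws.
- While first lifting the left canister I repeated a 3 mm sideways correction by mistake. I undid it before setting the canister down, and saw no harm from it.

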